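# Feel for the check weight in the dust-proof box and put it on the balance

### The job

A small brass check weight lies somewhere inside the long blue box, out of sight under the two black spring flaps. Reach in through the flaps, feel along the box for the weight, lift it out so that the flaps close again, and leave it lying at rest on the pan of the balance, set down gently so the pan is never pushed or jolted down to its overload limit. Leave everything else on the bench where it is.

Things in the scene. Friction and masses are not known exactly. Their poses are not given: they have to be found in the camera images.
- weight_box: Blue steel box fixed to the bench, 58 (x) x 252 (y) x 62 mm high, walls and floor 6 mm thick: the trough inside is 46 x 240 mm. Origin at the centre of its underside; y runs along its length. Four screw tabs, 3 mm high, stick out 19 mm from its long sides. Its lid is two black spring flaps that meet over the middle line and open only inward.
- box_floor (a point): Centre of the box's inner floor, 6 mm over the bench; axes as weight_box. The check weight stands on this floor within 78 mm of this point along y and 3 mm along x, so 30 mm or more from the end walls. Its own position is not reported: it must be felt for.
- box_mouth (a point): Centre of the box's mouth, level with the top of the closed flaps, 60 mm over the bench, 54 mm over the inner floor. The hidden check weight: round, brass, 16 mm wide and 22 mm high (16 mm wide up to 12 mm, then a cone that narrows to 7 mm), about 40 g. It slides easily; pinch its body along the box's y, fingertips 3 to 7 mm over the floor. Standing or lying on the pan is equally good.
- flap_a (a joint): Black flap of the lid on the box's own -x side, 22.5 x 239 x 3 mm, slippery, hinged on the long wall: 0 shut (level), grows to 1.5 rad as it is pushed down into the box. A light spring (up to about 2 N at its edge) shuts it by itself when nothing holds it open. Pushed fully down, its edge stands about 35 mm over the bench, clear of the weight.
- flap_b (a joint): The same flap on the box's own +x side; 0 shut, grows to 1.5 rad as it is pushed down into the box.
- balance: White bench balance fixed on the bench, 160 (x) x 150 (y) x 34 mm high, with a dark display and two grey keys at its -x end. Origin on the bench under the centre of its round pan; the housing reaches from -95 to +65 mm along x.
- pan_top (a point): Centre of the upper face of the balance's round steel pan, 100 mm diameter, flat, 60 mm over the bench when empty.
- pan (a joint): How far the sprung pan has sunk (m): 0 empty, about 0.1 N per mm; 0.004 or so under the check weight at rest; 0.015 is the overload limit; hard stop at 0.020.
- weight_b: Bystander: grey load weight with a knob, 48 mm diameter, 40 mm high; origin at the centre of its underside.
- jar: Bystander: orange jar with a blue lid, 57 mm diameter, 82 mm high; origin at the centre of its underside.
- timer: Bystander: white bench timer, 62 x 62 x 19 mm; origin at the centre of its underside.
- screwdriver: Bystander: screwdriver with a red handle, 198 mm long along its y, 23 mm thick; origin at the centre of its underside.

How it is judged:
By the outcome, as a careful person would: the job done as asked, in the order asked, and still so for the second after the job is handed in, with the robot touching nothing.
It also fails if it takes over 64 s, if anything falls off the work surface, if the arm or the gripper's body presses on something with over 40 N, if the wrist force passes 120 N, or if a joint passes its speed limit or range.

### The arm

A 6-joint arm with a two-finger parallel gripper is mounted at the origin on a cart in front of the work surface, level with it; the furniture and walls round the work are solid. World frame = base frame: x ahead of the robot, y to its left, z up, the work surface at z = 0. Lengths are in m, angles in degrees, forces in N, time in s.
With the tool pointing down it reaches from about 0.4 to 0.825 m from the base axis. Payload 7 kg.
Tool frame: the origin (TCP) lies midway between the tips of the shut fingers; the grasp point (between the pads) lies 19 mm behind it; y points along the fingers, z is the direction in which the jaws open and shut, and the axes are right-handed (so a half turn about y gives the same grasp; the last joint's range is limited). The gripper opens to 88 mm and grips with 3 to 60 N. Pads are 19 mm wide; open, the fingers measure 130 mm over their backs; the gripper's body (78 mm by 193 mm) begins 47 mm behind the grasp point.
Start: joints at [81.137, 20.546, 0.682, 0, -70.136, -16.507], TCP at [0.289, 0.61, 0.227] pointing down, gripper open.
Joint ranges: [-176.03, 176.03], [-82.01, 121.73], [-58.28, 71.71], [-173.87, 95.51], [-174.79, -0.11], [-173.66, 173.66]. Speed limits (degrees/s): [136.94, 136.94, 172.46, 180, 180, 180].

### API

Orientations are given as [roll, pitch, yaw] about the fixed x, y, z axes, in that order (R = Rz(yaw) Ry(pitch) Rx(roll)).
In Python, from plant import ctrl gives the robot as it stands.
- The arm moves only by the tool step_arm, never from a script. Its argument "rows" is a list that holds one entry, the list of rows, each a list of 7 numbers: the gripper command: -1 is shut, 1 is fully open, values between are in proportion, then the shift along the world's x, y, z in cm, then the turn, a rotation vector about the world's x, y, z in degrees. In form: [[[fingers, tx, ty, tz, rx, ry, rz], ...]]. A call has 1 to 12 rows; each row shifts and turns the commanded pose from where the row before left it; what a row does not reach is not made up. A row lasts 1/8 s, in which the tool goes at most 62.5 mm and 10.7 degrees, less where a joint would pass 70% of its speed; a pose out of reach is approached as far as the arm can. A call is refused whole if a number of a shift passes 6.25 or a number of a turn 10.7, either way. A call with a gripper value outside its range is refused whole. The fingers move at their own pace and stop on an object; the grip force is fixed at half the most. Time passes only in rows, so rows that do not move let the fingers close. It gives the time, the measured TCP pose, the force and the opening at its end, in the units of the state.
- ctrl.get_obs(): the state, without advancing time (a new reading comes with each control period).
- ctrl.snapshot(name): name is "scene" or "top" or "wrist"; returns the picture (400x640x3 uint8, blue, green, red); there is no depth.
- ctrl.camera_params(name): a dict with "vertical_fov" (degrees; the focal length in pixels is half the picture's height over the tangent of half this angle, whatever the lens; pixels are square), "cx", "cy" (the principal point, pixels), "k1" (the pictures are not rectified: a ray, as slopes to the right and down, at radius r is drawn at 1 + k1 r^2 times it, then the intrinsics apply), "rvec" (rotation vector, rad) and "tvec" (3), from world to camera coordinates, as OpenCV has them. Camera axes: x right, y down, z forward; pixel columns grow to the right and rows downward; lengths in m; the calibration is good to about 2 mm. A picture is of the moment at which its call begins: read the wrist's pose just before it. camera_params takes no time and is no camera call; for the wrist camera it gives the pose at the moment of the call.
- ctrl.close_job(): hands the job in, once; it reports no verdict.
The state is a dict: "clock": time; "joint_pos": joint angles; "qvel": joint speeds; "tau": joint torques, N m; "tool_pos": TCP position; "orientation": TCP orientation; "force": force on the tool from outside, world axes, zero at the start; "moment": the same for the moment, N m; "opening": finger opening in m.
Only numpy, scipy, OpenCV 4.12 (cv2) and the standard library are available. Lean on these libraries where they do the work, as an engineer would, in place of code of your own. Each camera call takes 0.05 s, during which the arm holds its last target. There are 200 camera calls.

## Working session

There is one attempt and no reset: what is moved stays moved. The work goes in short steps, Python scripts to look and compute and a tool call to move; the robot and the scene stay as the last step left them, time stands still between calls to the robot, and variables do not carry over. Pictures are saved under pics/ and viewed, about 8 in all and at most 12, crops included, and the job is handed in when it is done.

Besides the shell and the picture viewer there is one more tool, called after "Request:" in YAML: its name, and indented under it one key for each argument. step_arm: Moves the arm, as the interface text tells. Its arguments: {"type":"object","properties":{"rows":{"type":"array"}},"required":["rows"]}

```bash
mkdir -p pics; ls; cat > h.py <<'E'
import numpy as np, cv2
from plant import ctrl
def ray(p,u,v):
    f=200/np.tan(np.radians(p["vertical_fov"])/2)
    d=np.array([(u-p["cx"])/f,(v-p["cy"])/f]); s=d.copy()
    for _ in range(30): s=d/(1+p["k1"]*(s@s))
    R=cv2.Rodrigues(np.array(p["rvec"],float))[0]; t=np.array(p["tvec"],float).ravel()
    r=R.T@np.array([*s,1]); return -R.T@t, r/np.linalg.norm(r)
def onplane(p,u,v,z):
    c,r=ray(p,u,v); return c+r*(z-c[2])/r[2]
def tri(p1,a,p2,b):
    c1,r1=ray(p1,*a); c2,r2=ray(p2,*b)
    s=np.linalg.lstsq(np.c_[r1,-r2],c2-c1,rcond=None)[0]
    A=c1+s[0]*r1;B=c2+s[1]*r2
    return (A+B)/2,np.linalg.norm(A-B)
E
python3 - <<'E'
from h import *
np.set_printoptions(precision=4,suppress=True)
print(ctrl.get_obs())
for n in ("scene","top"):
    p=ctrl.camera_params(n);print(n,p)
    cv2.imwrite(f"pics/{n}0.png",ctrl.snapshot(n))
E
```

```text
pics
{'clock': 0.0, 'joint_pos': array([ 81.139 ,  20.5907,   0.633 ,  -0.0206, -70.1341, -16.5076]), 'qvel': array([-0.0049, -0.0493, -0.1029, -0.0385,  0.0173,  0.0383]), 'tau': array([ -0.0003, -58.2727,  29.3059,   6.9972,   0.007 ,  -0.0002]), 'tool_pos': array([0.289 , 0.6095, 0.2256]), 'orientation': array([-89.9065,   0.0075, 154.6245]), 'force': array([ 0.0918, -0.3914, -0.0902]), 'moment': array([ 0.0377,  0.0236, -0.009 ]), 'opening': 0.08770826821154382}
scene {'vertical_fov': 48.60787667891061, 'cx': 311.0538314951262, 'cy': 193.34595918900197, 'k1': -0.09817668699531944, 'rvec': array([ 2.083 , -0.6112,  0.2949]), 'tvec': array([-0.357 ,  0.3205,  1.2101])}
top {'vertical_fov': 52.081262605253855, 'cx': 322.04990020406836, 'cy': 198.44643614109748, 'k1': -0.0709617263939672, 'rvec': array([ 2.1822, -2.0251,  0.2254]), 'tvec': array([0.1719, 0.5855, 1.0493])}
```

View pics/scene0.png

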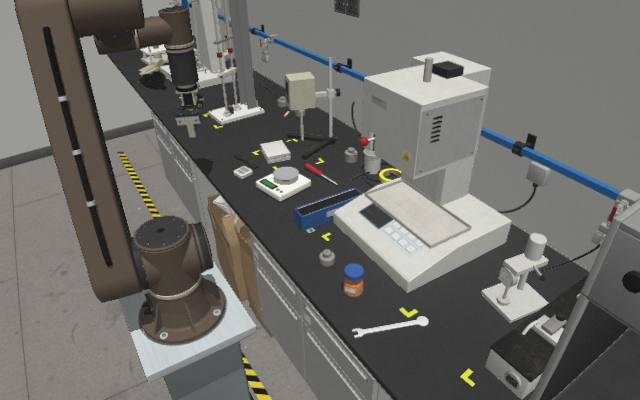

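View pics/top0.png

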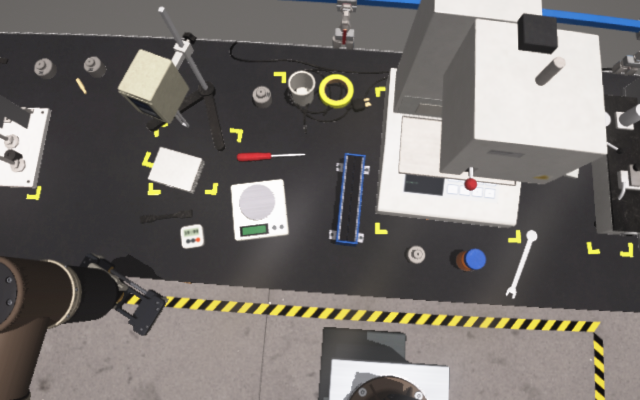

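The top view shows the box near (350,198), its length roughly vertical in the picture. The balance pan is near (257,202), with the bystanders around them and a large instrument to the right of the box. Next I'll measure the box and pan in both views.

```bash
python3 - <<'E'
from h import *
np.set_printoptions(precision=4,suppress=True)
pt=ctrl.camera_params("top");ps=ctrl.camera_params("scene")
T=cv2.imread("pics/top0.png");S=cv2.imread("pics/scene0.png")
def blue(I,x0,x1,y0,y1):
    h=cv2.cvtColor(I,cv2.COLOR_BGR2HSV);m=cv2.inRange(h,(100,110,40),(125,255,255))
    k=np.zeros_like(m);k[y0:y1,x0:x1]=m[y0:y1,x0:x1];return k
for n,I,p,w in(("top",T,pt,(325,375,145,250)),("scene",S,ps,(285,372,180,235))):
    m=blue(I,*w);pts=cv2.findNonZero(m);r=cv2.minAreaRect(pts);b=cv2.boxPoints(r)
    print(n,len(pts),r,"\n",b)
    for q in b: print(onplane(p,*q,.062))
# pan
def crop(I,x0,x1,y0,y1,s): return cv2.resize(I[y0:y1,x0:x1],None,fx=s,fy=s,interpolation=cv2.INTER_CUBIC)
a=crop(T,220,380,140,260,5)
b=crop(S,240,380,150,240,5)
b=cv2.copyMakeBorder(b,0,0,0,100,cv2.BORDER_CONSTANT)
cv2.imwrite("pics/ca.png",a);cv2.imwrite("pics/cb.png",b)
E
```

```text
top 450 ((350.4356689453125, 199.14358520507812), (22.388336181640625, 91.94144439697266), 5.710593223571777) 
 [[334.7228 243.7723]
 [343.8713 152.2871]
 [366.1485 154.5149]
 [357.     246.    ]]
[0.4508 0.1723 0.062 ]
[0.7078 0.1641 0.062 ]
[0.706  0.1015 0.062 ]
[0.4493 0.1128 0.062 ]
scene 630 ((328.6256408691406, 208.80331420898438), (24.216617584228516, 72.18711853027344), 70.8663558959961) 
 [[290.5572 209.1944]
 [358.7565 185.5334]
 [366.6941 208.4122]
 [298.4948 232.0732]]
[0.4466 0.1685 0.062 ]
[0.7248 0.1583 0.062 ]
[0.6608 0.0296 0.062 ]
[0.4061 0.0476 0.062 ]
```

View pics/ca.png

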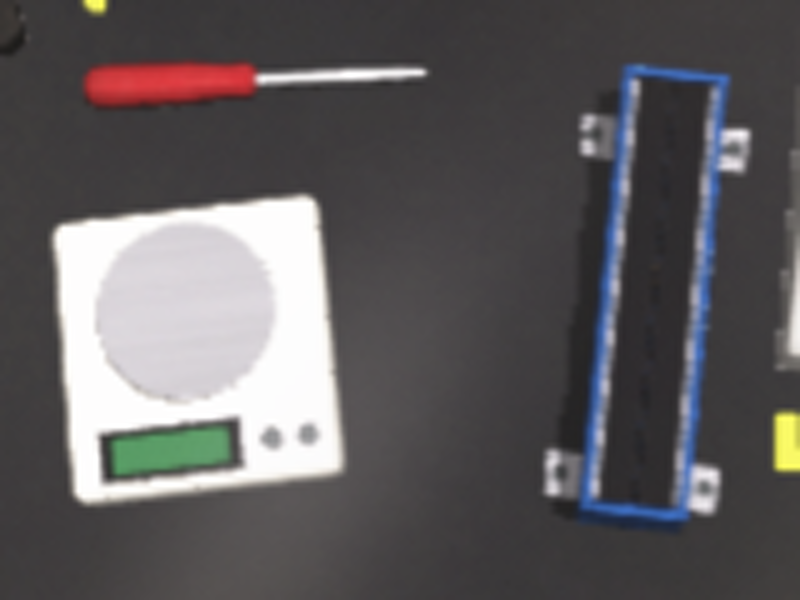

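View pics/cb.png

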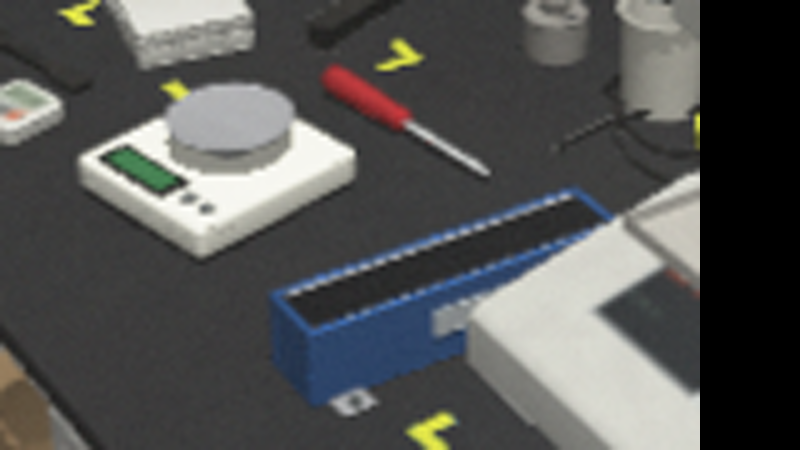

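The crops show the box rim corners: top (626,67), (728,78), (686,513), (585,505); scene (576,188), (274,294), (312,328). The pan centre is at (186,312) in the top crop and (231,117) in the scene crop. I'll triangulate these.

```bash
python3 - <<'E'
from h import *
np.set_printoptions(precision=4,suppress=True)
pt=ctrl.camera_params("top");ps=ctrl.camera_params("scene")
t=lambda X,Y:(220+(X+.5)/5-.5,140+(Y+.5)/5-.5)
s=lambda X,Y:(240+(X+.5)/5-.5,150+(Y+.5)/5-.5)
for n,a,b in(("FL",(626,67),(576,188)),("NL",(585,503),(274,294)),("NR",(686,513),(312,328)),("FR",(728,78),(612,214)),("pan",(186,312),(231,117))):
    print(n,*tri(pt,t(*a),ps,s(*b)),onplane(pt,*t(*a),.06 if n=="pan" else .062))
for q in((54,228),(315,196),(343,470),(80,503)): print("bal",onplane(pt,*t(*q),.034))
c=[onplane(pt,*t(*q),.062) for q in((626,67),(728,78),(686,513),(585,503))]
m=np.mean(c,0);d=(c[0]+c[1]-c[2]-c[3])/2;e=(c[1]-c[0]+c[2]-c[3])/2
print("box",m,np.linalg.norm(d),np.linalg.norm(e),np.degrees(np.arctan2(d[1],d[0])),np.degrees(np.arctan2(e[1],e[0])))
E
```

```text
FL [0.7078 0.1608 0.0592] 0.002031749849745318 [0.7059 0.1613 0.062 ]
NL [0.461  0.1679 0.0599] 9.334870958017561e-05 [0.4607 0.168  0.062 ]
NR [0.459  0.1142 0.0651] 3.2589077986719655e-07 [0.4593 0.1139 0.062 ]
FR [0.6998 0.1053 0.0709] 0.002036315405881986 [0.7038 0.1041 0.062 ]
pan [0.5507 0.3914 0.0578] 0.0034707734254341687 [0.5486 0.3917 0.06  ]
bal [0.5963 0.476  0.034 ]
bal [0.6259 0.3307 0.034 ]
bal [0.4722 0.3007 0.034 ]
bal [0.443  0.4429 0.034 ]
box [0.5824 0.1368 0.062 ] 0.24496023012950363 0.05567701731334043 -1.930512917573127 -91.76379567344101
```

Request:
step_arm:
  rows:
    - [[1,1.5,-2.4,-0.1,0,0,-3.3],[1,3,-4.8,-0.2,0,0,-6.7],[1,3,-4.8,-0.2,0,0,-6.7],[1,3,-4.8,-0.2,0,0,-6.7],[1,3,-4.8,-0.2,0,0,-6.7],[1,3,-4.8,-0.2,0,0,-6.7],[1,3,-4.8,-0.2,0,0,-6.7],[1,3,-4.8,-0.2,0,0,-6.7],[1,3,-4.8,-0.2,0,0,-6.7],[1,2.4,-4.0,-0.2,0,0,-6.7],[1,1.5,-2.4,0,0,0,-3],[1,0,0,0,0,0,0]]

```text
clock: 1.6
tool_pos: [0.5834, 0.1352, 0.2071]
orientation: [-90.0, 0.0, 87.8]
force: [0.5, 0.7, -0.5]
opening: 0.088
```

```bash
python3 - <<'E'
from h import *
np.set_printoptions(precision=4,suppress=True)
o=ctrl.get_obs();print(o["tool_pos"],o["orientation"],o["joint_pos"],o["force"],o["opening"])
p=ctrl.camera_params("wrist");print(p, ray(p,320,200))
cv2.imwrite("pics/w1.png",ctrl.snapshot("wrist"))
E
```

```text
[0.5834 0.1352 0.2071] [-89.9552   0.0309  87.7622] [ 31.7271  14.2375 -10.8811   0.0007 -64.9358 -33.9652] [ 0.4662  0.7006 -0.4595] 0.08798899943754236
{'vertical_fov': 63.54539228506031, 'cx': 320.5068251370287, 'cy': 196.37542824802293, 'k1': -0.0654428501128115, 'rvec': array([-0.0615, -3.1087, -0.419 ]), 'tvec': array([ 0.5771, -0.1793,  0.33  ])} (array([0.5804, 0.0627, 0.3651]), array([ 0.0114,  0.2753, -0.9613]))
```

View pics/w1.png

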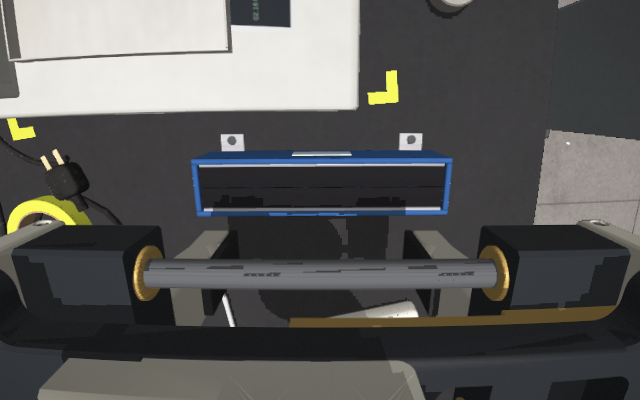

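The wrist view shows the box rim at about (193,160), (451,158), (449,214), (198,215), and the instrument's edge at row 110. Now the box pose.

```bash
python3 - <<'E'
from h import *
np.set_printoptions(precision=4,suppress=True)
p=ctrl.camera_params("wrist");pt=ctrl.camera_params("top")
I=cv2.imread("pics/w1.png");h=cv2.cvtColor(I,cv2.COLOR_BGR2HSV)
m=cv2.inRange(h,(100,150,90),(125,255,255));m[:150]=0;m[220:]=0;m[:,:180]=0;m[:,470:]=0
m=cv2.morphologyEx(m,cv2.MORPH_CLOSE,np.ones((3,3)))
r=cv2.minAreaRect(cv2.findNonZero(m));b=cv2.boxPoints(r);print(r,b)
# rim lines: top-edge bright blue rows at sampled columns
for u in(230,270,380,420):
    print(u,np.nonzero(m[:,u])[0])
for v in(175,190,205): print(v,np.nonzero(m[v])[0])
for q in((193,160),(451,158),(449,214),(198,215)): print(onplane(p,*q,.062))
# screw tabs z=.003
for q in((232,143),(411,140)): print("tab",onplane(p,*q,.003))
t=lambda X,Y:(220+(X+.5)/5-.5,140+(Y+.5)/5-.5)
for q in((598,135),(733,150),(562,473),(704,488)): print("tabtop",onplane(pt,*t(*q),.003))
print("instr",onplane(p,357,108,.0),onplane(p,357,108,.06))
for a,b in(((193,160),(626,67)),((0,0),(0,0)))[:1]: print(a)
print("NR tri",tri(p,(451,158),pt,t(686,513)),"FR",tri(p,(193,160),pt,t(728,78)),"FL",tri(p,(198,215),pt,t(626,67)),"NL",tri(p,(449,214),pt,t(585,503)))
E
```

```text
((321.26324462890625, 182.92962646484375), (64.91725158691406, 260.01727294921875), 89.35625457763672) [[190.8981 151.9337]
 [450.899  149.0124]
 [451.6284 213.9255]
 [191.6275 216.8469]]
230 [152 153 154 155 156 157 158 159 160 161 162 163 212 213 214]
270 [155 156 157 158 159 160 161 162 212 213 214 215]
380 [150 151 152 153 154 155 156 157 158 159 160 161 162 211 212 213 214]
420 [151 152 153 154 155 156 157 158 159 160 161 162 211 212 213 214]
175 [193 194 195 196 197 446 447 448 449 450]
190 [194 195 196 197 198 199 444 445 446 447 448]
205 [196 197 198 199 200 443 444 445 446 447]
[0.7032 0.1064 0.062 ]
[0.4571 0.1137 0.062 ]
[0.4552 0.1701 0.062 ]
[0.7059 0.1617 0.062 ]
tab [0.6802 0.0975 0.003 ]
tab [0.4799 0.1017 0.003 ]
tabtop [0.6832 0.1729 0.003 ]
tabtop [0.6801 0.0936 0.003 ]
tabtop [0.4836 0.1802 0.003 ]
tabtop [0.4811 0.0998 0.003 ]
instr [0.5397 0.0651 0.    ] [0.5464 0.0649 0.06  ]
(193, 160)
NR tri (array([0.4587, 0.1137, 0.0654]), np.float64(0.0011371233612860832)) FR (array([0.7002, 0.105 , 0.071 ]), np.float64(0.001133622342231315)) FL (array([0.7055, 0.1614, 0.0629]), np.float64(1.4256032795153446e-05)) NL (array([0.4592, 0.1677, 0.0707]), np.float64(0.0014708755213477265))
```

Box centre comes out at about (0.581, 0.137), its length along -1.9° from world x, rim about 62 mm. The two views agree to about 2 mm. Plan: two wide-open grabs, centred 43 mm either side of the middle, which together cover the whole range.

Request:
step_arm:
  rows:
    - [[1,2.0,0.03,-2.5,0,0,0.4],[1,2.05,0.03,-4,0,0,0],[1,0,0,-4,0,0,0],[1,0,0,-2,0,0,0],[1,0,0,-1.2,0,0,0],[1,0,0,0,0,0,0]]

```text
clock: 2.4
tool_pos: [0.6232, 0.1388, 0.0702]
orientation: [-90.0, 0.0, 88.5]
force: [-0.2, 0.2, 0.9]
opening: 0.0876
```

Request:
step_arm:
  rows:
    - [[1,0,0,-1,0,0,0],[1,0,0,-1,0,0,0],[1,0,0,-1,0,0,0],[1,0,0,-0.8,0,0,0],[1,0,0,0,0,0,0]]

```text
clock: 3.02
tool_pos: [0.623, 0.1382, 0.0313]
orientation: [-89.9, 0.0, 88.4]
force: [-0.3, 0.0, -1.3]
opening: 0.0872
```

Request:
step_arm:
  rows:
    - [[1,0,-0.1,-0.2,0,0,-0.2],[1,0,-0.1,-0.2,0,0,0],[1,0,0,-0.15,0,0,0],[1,0,0,0,0,0,0]]

```text
clock: 3.52
tool_pos: [0.6239, 0.1365, 0.0271]
orientation: [-90.0, -0.0, 88.2]
force: [0.3, 0.2, 0.2]
opening: 0.0878
```

Request:
step_arm:
  rows:
    - [[1,0,0,-0.2,0,0,0],[1,0,0,-0.2,0,0,0],[1,0,0,0,0,0,0]]

```text
clock: 3.9
tool_pos: [0.6237, 0.1364, 0.0228]
orientation: [-90.0, 0.0, 88.2]
force: [0.4, -0.2, -0.6]
opening: 0.0879
```

Request:
step_arm:
  rows:
    - [[1,0,0,-0.4,0,0,0],[1,0,0,-0.4,0,0,0],[1,0,0,-0.4,0,0,0],[1,0,0,0,0,0,0]]

```text
clock: 4.4
tool_pos: [0.6234, 0.1363, 0.0104]
orientation: [-90.0, 0.0, 88.2]
force: [0.5, -0.3, -0.9]
opening: 0.088
```

Free all the way down. Now close gradually and see whether the fingers stop at 16 mm.

Request:
step_arm:
  rows:
    - [[0.5,0,0,0,0,0,0],[0.2,0,0,0,0,0,0],[0,0,0,0,0,0,0],[-0.2,0,0,0,0,0,0],[-0.4,0,0,0,0,0,0],[-0.5,0,0,0,0,0,0],[-0.6,0,0,0,0,0,0],[-0.7,0,0,0,0,0,0],[-0.8,0,0,0,0,0,0],[-0.8,0,0,0,0,0,0],[-0.8,0,0,0,0,0,0]]

```text
clock: 5.78
tool_pos: [0.6237, 0.1365, 0.0111]
orientation: [-90.0, 0.0, 88.2]
force: [-1.8, -1.1, 1.0]
opening: 0.014
```

Request:
step_arm:
  rows:
    - [[-1,0,0,0,0,0,0],[-1,0,0,0,0,0,0],[-1,0,0,0,0,0,0],[-1,0,0,0,0,0,0]]

```text
clock: 6.28
tool_pos: [0.6237, 0.1365, 0.0111]
orientation: [-90.0, -0.0, 88.2]
force: [-0.6, -0.4, 1.8]
opening: 0.0144
```

Stopped at 14.4 mm, so something is held. I'll lift slowly and check.

Request:
step_arm:
  rows:
    - [[-1,0,0,0.3,0,0,0],[-1,0,0,0.5,0,0,0],[-1,0,0,0.6,0,0,0],[-1,0,0,0.6,0,0,0],[-1,0,0,0.6,0,0,0],[-1,0,0,0,0,0,0]]

```text
clock: 7.02
tool_pos: [0.6244, 0.1368, 0.0382]
orientation: [-90.1, -0.0, 88.2]
force: [-0.1, -0.3, 1.1]
opening: 0.0138
```

Request:
step_arm:
  rows:
    - [[-1,0,0,0.6,0,0,0],[-1,0,0,0.8,0,0,0],[-1,0,0,0.8,0,0,0],[-1,0,0,1,0,0,0],[-1,0,0,1.2,0,0,0],[-1,0,0,1.5,0,0,0],[-1,0,0,1.5,0,0,0],[-1,0,0,1.5,0,0,0],[-1,0,0,1.5,0,0,0],[-1,0,0,0.5,0,0,0],[-1,0,0,0,0,0,0]]

```text
clock: 8.4
tool_pos: [0.6237, 0.1365, 0.1463]
orientation: [-90.0, -0.0, 88.2]
force: [0.3, 0.3, -0.1]
opening: 0.0138
```

```bash
python3 - <<'E'
from h import *
o=ctrl.get_obs();print(o["tool_pos"],o["force"],o["opening"])
W=ctrl.snapshot("wrist");T=ctrl.snapshot("top")
cv2.imwrite("pics/w2full.png",W);cv2.imwrite("pics/t2full.png",T)
a=cv2.resize(W[130:330,160:480],(800,500),interpolation=cv2.INTER_CUBIC)
cv2.imwrite("pics/w2.png",a)
E
```

```text
[0.62374421 0.13654281 0.14632844] [ 0.33059806  0.33188249 -0.14690495] 0.013789847255148717
```

View pics/w2.png

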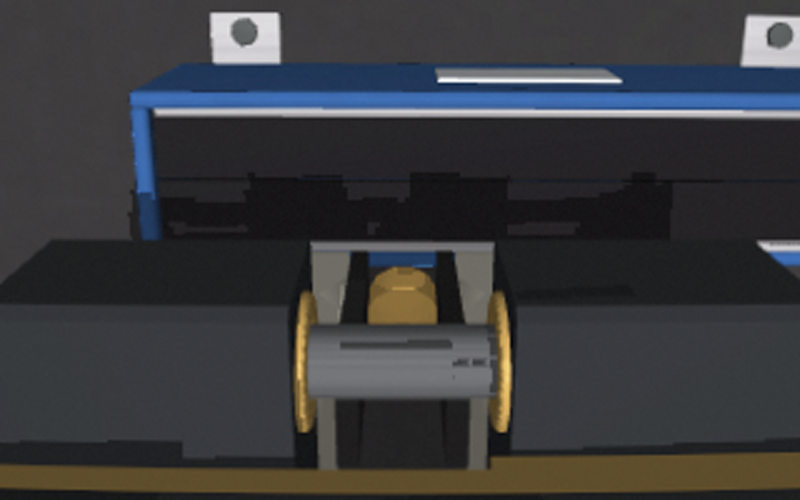

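The brass weight is held between the pads (crop (402,290)), upright, and the flaps below are shut. Now carry it over the pan.

Request:
step_arm:
  rows:
    - [[-1,-0.5,1.5,0,0,0,0],[-1,-1,3.5,0,0,0,0],[-1,-1.2,4.2,0,0,0,0],[-1,-1.2,4.2,0,0,0,0],[-1,-1.2,4.2,0,0,0,0],[-1,-1.2,4,0,0,0,0],[-1,-0.8,2.8,-0.5,0,0,0],[-1,-0.3,1.1,-1.2,0,0,0],[-1,0,0,-1.5,0,0,0],[-1,0,0,-1.0,0,0,0],[-1,0,0,0,0,0,0],[-1,0,0,0,0,0,0]]

```text
clock: 10.0
tool_pos: [0.5503, 0.391, 0.1045]
orientation: [-90.0, -0.0, 88.2]
force: [0.6, 0.2, -0.1]
opening: 0.0141
```

```bash
python3 - <<'E'
from h import *
o=ctrl.get_obs();print(o["tool_pos"],o["force"],o["opening"])
S=ctrl.snapshot("scene");T=ctrl.snapshot("top");W=ctrl.snapshot("wrist")
cv2.imwrite("pics/s3full.png",S);cv2.imwrite("pics/w3full.png",W);cv2.imwrite("pics/t3full.png",T)
a=cv2.resize(S[130:230,230:330],(600,600),interpolation=cv2.INTER_CUBIC)
cv2.imwrite("pics/s3.png",a)
E
```

```text
[0.55030036 0.39096893 0.10446838] [ 0.60419043  0.24918365 -0.06012325] 0.01405276175416968
```

View pics/s3.png

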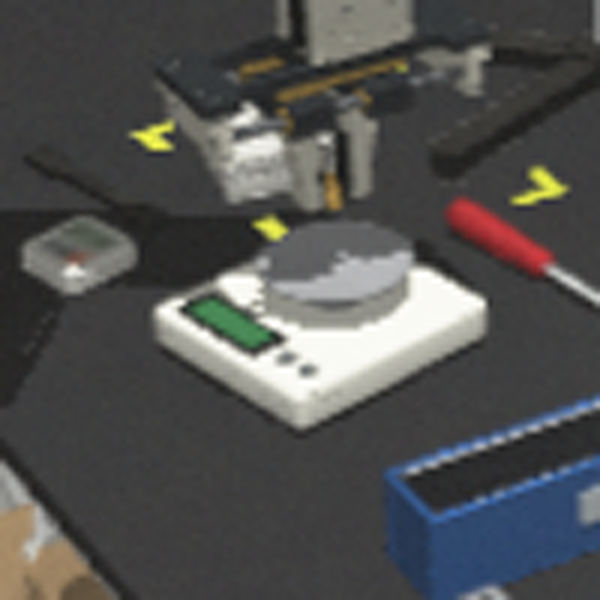

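The scene crop shows the brass weight between the fingers, its bottom at (333,211), over the pan centred at (337,262). I'll check the weight's bottom height against the pan.

```bash
python3 - <<'E'
from h import *
p=ctrl.camera_params("scene")
f=lambda X,Y:(230+(X+.5)/6-.5,130+(Y+.5)/6-.5)
for q in((333,211),(333,205),(333,172),(337,262)):
    c,r=ray(p,*f(*q)); t=np.array([.5503,.391])-c[:2]; s=(t@r[:2])/(r[:2]@r[:2]); P=c+s*r; print(q,P)
E
```

```text
(333, 211) [0.55135278 0.39045719 0.09475672]
(333, 205) [0.55157041 0.39034472 0.09908892]
(333, 172) [0.55275453 0.3897311  0.12270555]
(337, 262) [0.55173453 0.39025983 0.05725608]
```

Weight bottom is about 5 mm below the TCP, as expected. Lower gently.

Request:
step_arm:
  rows:
    - [[-1,0,0,-0.8,0,0,0],[-1,0,0,-1,0,0,0],[-1,0,0,-0.8,0,0,0],[-1,0,0,-0.5,0,0,0],[-1,0,0,-0.4,0,0,0],[-1,0,0,-0.2,0,0,0],[-1,0,0,0,0,0,0]]

```text
clock: 11.02
tool_pos: [0.5498, 0.3915, 0.067]
orientation: [-90.0, -0.0, 88.2]
force: [-0.2, -0.7, -0.4]
opening: 0.0139
```

Request:
step_arm:
  rows:
    - [[-1,0,0,-0.1,0,0,0],[-1,0,0,-0.1,0,0,0],[-1,0,0,-0.1,0,0,0],[-1,0,0,-0.1,0,0,0],[-1,0,0,-0.05,0,0,0],[-1,0,0,0,0,0,0]]

```text
clock: 11.78
tool_pos: [0.5497, 0.3915, 0.0626]
orientation: [-90.0, -0.0, 88.2]
force: [-0.0, 0.5, 0.2]
opening: 0.0137
```

```bash
python3 - <<'E'
from h import *
o=ctrl.get_obs();print(o["tool_pos"],o["force"],o["opening"])
S=ctrl.snapshot("scene")
a=cv2.resize(S[140:220,240:320],(600,600),interpolation=cv2.INTER_CUBIC)
cv2.imwrite("pics/s4.png",a)
E
```

```text
[0.54973281 0.39151366 0.06255346] [-0.04934806  0.4897856   0.16450618] 0.013673772694904645
```

View pics/s4.png

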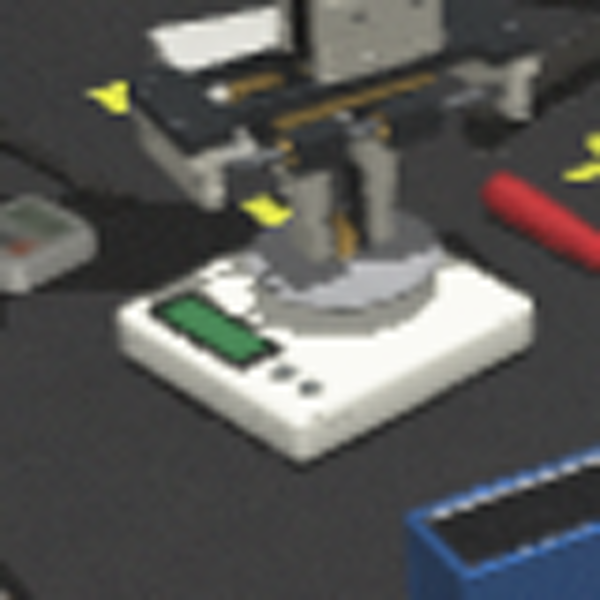

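The weight's bottom is on or right at the pan surface (crop (345,258)). Release with a small, slow opening, let it settle, then retreat.

Request:
step_arm:
  rows:
    - [[-0.66,0,0,0,0,0,0],[-0.6,0,0,0,0,0,0],[-0.55,0,0,0,0,0,0],[-0.5,0,0,0,0,0,0],[-0.4,0,0,0,0,0,0],[-0.3,0,0,0,0,0,0],[-0.3,0,0,0,0,0,0],[-0.3,0,0,0,0,0,0]]

```text
clock: 12.82
tool_pos: [0.5497, 0.3914, 0.0626]
orientation: [-90.0, 0.0, 88.2]
force: [0.5, 0.4, 0.5]
opening: 0.0306
```

Request:
step_arm:
  rows:
    - [[-0.3,0,0,0.3,0,0,0],[-0.3,0,0,0.6,0,0,0],[-0.3,0,0,1,0,0,0],[-0.3,0,0,2,0,0,0],[-0.3,0,0,3,0,0,0],[-0.3,0,0,3,0,0,0],[-0.3,0,0,3,0,0,0],[-0.3,0,0,1,0,0,0],[-0.3,0,-2,0,0,0,0],[-0.3,0,-4,0,0,0,0],[-0.3,0,-2,0,0,0,0],[-0.3,0,0,0,0,0,0]]

```text
clock: 14.32
tool_pos: [0.5495, 0.3096, 0.2013]
orientation: [-90.0, 0.0, 88.1]
force: [0.2, 0.8, 0.1]
opening: 0.0306
```

```bash
python3 - <<'E'
from h import *
o=ctrl.get_obs();print(o["clock"],o["tool_pos"],o["force"],o["opening"])
S=ctrl.snapshot("scene");W=ctrl.snapshot("wrist");T=ctrl.snapshot("top")
z=lambda I,x,y:cv2.resize(I[y:y+100,x:x+133],(532,400),interpolation=cv2.INTER_CUBIC)
a=z(S,240,140)
b=cv2.resize(T[130:265,190:400],(532,342),interpolation=cv2.INTER_CUBIC)
w=cv2.resize(W,(532,332))[:258]
out=np.zeros((600,800,3),np.uint8)
s=cv2.resize(a,(400,300));out[:300,:400]=s;out[:257,400:]=cv2.resize(b,(400,257));out[300:550,:400]=cv2.resize(W,(400,250))
# change between first and current top view
d=cv2.absdiff(T,cv2.imread("pics/top0.png"));out[300:550,400:]=cv2.resize(d,(400,250))
cv2.imwrite("pics/f5.png",out)
E
```

```text
14.325 [0.54954869 0.3095553  0.20128098] [0.20840706 0.77328878 0.12849711] 0.03064891189355376
```

View pics/f5.png

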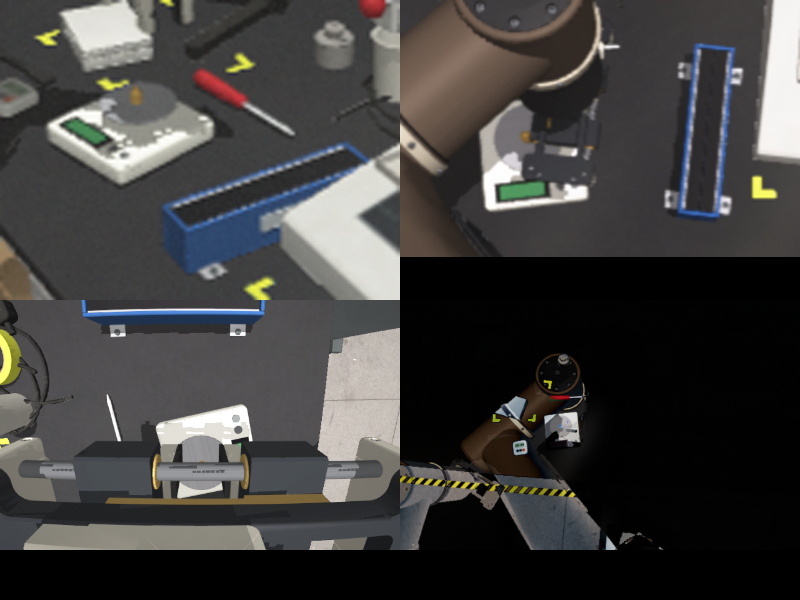

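The weight stands upright near the centre of the pan. The flaps are shut, and nothing has moved in the part of the bench that can be seen. I'll wait for the pan to settle, check stillness numerically, then hand in.

Request:
step_arm:
  rows:
    - [[-0.3,0,0,0,0,0,0],[-0.3,0,0,0,0,0,0],[-0.3,0,0,0,0,0,0],[-0.3,0,0,0,0,0,0],[-0.3,0,0,0,0,0,0],[-0.3,0,0,0,0,0,0]]

```text
clock: 15.22
tool_pos: [0.5497, 0.3115, 0.2016]
orientation: [-90.0, -0.0, 88.2]
force: [0.0, 0.1, 0.1]
opening: 0.0309
```

```bash
python3 - <<'E'
from h import *
def brass(I):
    h=cv2.cvtColor(I,cv2.COLOR_BGR2HSV)[150:190,260:305];m=cv2.inRange(h,(8,110,60),(25,255,255))
    q=cv2.findNonZero(m);return len(q),q.reshape(-1,2).mean(0)+[260,150],q.reshape(-1,2).max(0)+[260,150]
a=ctrl.snapshot("scene")
for _ in range(3): b=ctrl.snapshot("scene")
print(brass(a),brass(b)); p=ctrl.camera_params("scene")
n,c,_=brass(b); print(onplane(p,*c,.067))
print(ctrl.get_obs()["clock"]); print(ctrl.close_job())
E
```

```text
(16, array([284.875, 171.5  ]), array([286, 174])) (16, array([284.875, 171.5  ]), array([286, 174]))
[0.54781148 0.3889611  0.067     ]
15.425
the job is handed in; nothing more can be done
None
```

The brass weight now stands upright and at rest on the balance pan, and the job was handed in at 15.4 s of the 64 s allowed.

**What I did:** I reached through the flaps with the fingers wide open, 43 mm beyond the middle of the box. Closing them caught the weight on the first try. I lifted it out slowly, lowered it the last few mm onto the pan in 1 mm steps, opened the fingers slowly, and backed well away.

**Last checks:**
- **Weight:** it is about 3 mm from the measured pan centre, and its position was identical in repeated pictures.
- **Box and bench:** the flaps look shut, and nothing moved in the part of the bench the top camera could see. The timer was hidden by the arm there, so it was not compared.
- **Forces:** wrist force readings, taken at the end of each move, stayed under about 3 N.

**Disagreements:**
- **Grip width:** the fingers stopped at about 14 mm, where the weight is 16 mm wide. The pictures showed a good grip, so I went on.
- **Measured points:** some came out several mm off. Two box corners measured about 9 mm too high, and the camera put the pan at 58 mm against the stated 60 mm.
- **Pan depth:** how far the pan sank could not be read directly.

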